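# Put the solder spools back on their stands

### The job

Put the four solder spools away on the spool stands: the blue ones on the post with the blue foot and the orange ones on the post with the orange foot. On each stand the large spool goes at the bottom, lying flat on the foot, and the small one lies flat on top of it, with the post through both. Leave the roll of masking tape, the flux bottle and the paint jar where they are.

Things in the scene. Friction and masses are not known exactly. Their poses are not given: they have to be found in the camera images.
- blue_large: Large solder spool with blue flanges and silvery wire between them: flanges 56 mm across and 5 mm thick, 36 mm tall overall, wound to 48 mm, with a through hole 26 mm wide; about 250 g, rigid. Pick it up from above by the rims of the flanges. Starts flat on the bench, hole upright. Origin: centre of the underside; z up along the hole.
- blue_small: Small solder spool with blue flanges and silvery wire between them: flanges 42 mm across and 5 mm thick, 28 mm tall overall, wound to 34 mm, with a through hole 26 mm wide; about 110 g, rigid. Pick it up from above by the rims of the flanges. Starts flat on the bench, hole upright. Origin: centre of the underside; z up along the hole.
- orange_large: Large solder spool with orange flanges and silvery wire between them: flanges 56 mm across and 5 mm thick, 36 mm tall overall, wound to 48 mm, with a through hole 26 mm wide; about 250 g, rigid. Pick it up from above by the rims of the flanges. Starts flat on the bench, hole upright. Origin: centre of the underside; z up along the hole.
- orange_small: Small solder spool with orange flanges and silvery wire between them: flanges 42 mm across and 5 mm thick, 28 mm tall overall, wound to 34 mm, with a through hole 26 mm wide; about 110 g, rigid. Pick it up from above by the rims of the flanges. Starts flat on the bench, hole upright. Origin: centre of the underside; z up along the hole.
- blue_stand: Fixed spool stand: round blue foot 70 mm across, 8 mm thick, with an upright steel post 10 mm thick, rounded tip 63 mm above the bench. Spools drop loosely over it (8 mm play all round): the large one's underside then lies 8 mm above the bench, the small one's, on top of it, 44 mm. Origin: centre of the foot's underside, on the bench under the post; z up.
- orange_stand: Fixed spool stand: round orange foot 70 mm across, 8 mm thick, with an upright steel post 10 mm thick, rounded tip 63 mm above the bench. Spools drop loosely over it (8 mm play all round): the large one's underside then lies 8 mm above the bench, the small one's, on top of it, 44 mm. Origin: centre of the foot's underside, on the bench under the post; z up.
- tape_roll: Roll of off-white masking tape on a cardboard core, 54 mm across, 24 mm tall, hole 30 mm; loose, lying flat. Not a spool; stays where it is. Origin: centre of the underside.
- flux_bottle: White flux bottle with a green cap, 34 mm thick, 85 mm tall, loose, standing at the right-hand side of the work. Stays where it is. Origin: centre of the underside.
- paint_jar: Pink paint jar with a white lid, 40 mm thick, 55 mm tall, loose, standing at the left-hand side of the work. Stays where it is. Origin: centre of the underside.

How it is judged:
By the outcome, as a careful person would: the job done as asked, in the order asked, and still so for the second after the job is handed in, with the robot touching nothing.
It also fails if it takes over 99 s, if anything falls off the work surface, if the arm or the gripper's body presses on something with over 40 N, if the wrist force passes 120 N, or if a joint passes its speed limit or range.

### The arm

A 6-joint arm with a two-finger parallel gripper is mounted at the origin on the work surface. World frame = base frame: x ahead of the robot, y to its left, z up, the work surface at z = 0. Lengths are in mm, angles in rad, forces in N, time in s.
With the tool pointing down it reaches from about 375 to 975 mm from the base axis. Payload 3.8 kg.
Tool frame: the origin (TCP) lies midway between the tips of the shut fingers; the grasp point (between the pads) lies 19 mm behind it; z points along the fingers, y is the line along which they close (so a half turn about z gives the same grasp; the last joint's range is limited). The gripper opens to 85 mm and grips with 20 to 120 N. Pads are 22 mm wide; open, the fingers measure 114 mm over their backs; the gripper's body (76 mm by 85 mm) begins 54 mm behind the grasp point. The pads swing forward as they close: fully open they stand 13 mm farther back than shut.
Start: joints at [-1.168, 0.264, 1.604, -0, 1.274, -0.037], TCP at [287.381, -610.762, 231.28] pointing down, gripper open.
Joint ranges: [-2.63, 2.63], [-0.94, 2.18], [0.31, 2.57], [-1.31, 4.45], [0, 2.66], [-2.55, 2.55]. Speed limits (rad/s): [2.57, 2.57, 3.14, 3.14, 3.14, 3.14].

### API

Orientations are given as a rotation vector (axis times angle).
In Python, from cell import robot gives the robot as it stands. Calls block until the motion is done:
- robot.reach(position, orientation): joint-space move of the TCP to a pose.
- robot.line_to(position, rotation=None, velocity=150, threshold=None): straight line of the TCP; rotation=None keeps the orientation; velocity is the mean speed in mm/s. With threshold (N) it stops when the force on the tool has changed by that much, and returns True; else False.
- robot.goto_joints(angles): joint-space move.
- robot.command_gripper(opening, grasp_force=None): finger opening in mm; grasp_force is the grip in N (None keeps the last); returns when the fingers have stopped.
- robot.sleep(seconds).
- robot.ik(position, orientation): joint angles nearest the present ones, or None.
- robot.read_state(): the state.
- robot.read_camera(name): name is "scene" or "top" or "wrist"; returns a dict with "img" (420x560x3 uint8, blue, green, red), "depth" (420x560 float32, mm along the optical axis (not along the pixel's ray), 0 where there is no reading), "fx", "fy", "cx", "cy" (pixels), "rvec" (rotation vector, rad) and "tvec" (3), from world to camera coordinates, as OpenCV has them; the wrist camera has in their place "mount" (4x4, takes a point from camera to tool coordinates, whose origin is the TCP and whose axes are the flange's). Camera axes: x right, y down, z forward; pixel columns grow to the right and rows downward; lengths in mm; the calibration is good to about 2 mm. A picture is of the moment at which its call begins: read the wrist's pose just before it.
A pose or a line that the arm cannot do raises robot.MotionError and nothing moves.
- robot.close_job(): hands the job in; it is judged then, once.
Trained networks look in the newest picture that a camera, given by its name, has taken for a name from the list of things; names that differ only in an ending like _2 or _b are one class to them, and where a whole thing is asked for, a point or a joint stands for the part that bears it (a point fixed in the world has none). Each returns a list of dicts, best first, with "conf" (0 to 1); they miss things now and then, are a little off and sometimes report something else, mostly with a low value. They report only what shows in the picture. A call takes as long as a camera call.
- robot.recognise(camera, target): "location" ([x, y, z] in mm, in world coordinates, good to about 4 mm: the middle of the surface that is visible of it).
- robot.outline_of(camera, target): "mask" (420x560 bool, what is visible of it).
The state is a dict: "clock": time; "joints": joint angles; "qvel": joint speeds; "joint_torque": joint torques, N m; "eef_pos": TCP position; "eef_rot": TCP orientation; "wrist_force": force on the tool from outside, world axes, zero at the start; "torque": the same for the moment, N m; "finger_gap": finger opening in mm; "gripper_force": force on a finger pad.
Only numpy, scipy, OpenCV 4.12 (cv2) and the standard library are available. Lean on these libraries where they do the work, as an engineer would, in place of code of your own. Each camera call takes 0.05 s, during which the arm holds its last target. There are 200 camera calls.

## Working session

There is one attempt and no reset: what is moved stays moved. The work goes in short steps, each a Python script; the robot and the scene stay as the last script left them, time stands still between calls to the robot, and variables do not carry over. Pictures are saved under pics/ and viewed, at most 14 in all, crops included, and the job is handed in when it is done.

```bash
mkdir -p pics; ls; cat > h.py <<'E'
import numpy as np, cv2
from cell import robot
def cloud(c):
    d=c["depth"].astype(float); v,u=np.indices(d.shape)
    P=np.stack([(u-c["cx"])/c["fx"]*d,(v-c["cy"])/c["fy"]*d,d],-1)
    R=cv2.Rodrigues(np.array(c["rvec"],float))[0]
    W=(P-np.array(c["tvec"]).ravel())@R
    W[d<=0]=np.nan
    return W
E
python3 - <<'E'
from h import *
for n in("top","scene"):
    c=robot.read_camera(n); cv2.imwrite(f"pics/{n}0.png",c["img"]); W=cloud(c)
    for t in "blue_large blue_small orange_large orange_small blue_stand orange_stand tape_roll flux_bottle paint_jar".split():
        for r in robot.outline_of(n,t)[:2]:
            m=r["mask"]; p=W[m]; p=p[~np.isnan(p[:,0])]
            if len(p)==0: print(n,t,r["conf"],"empty");continue
            h=np.percentile(p[:,2],95); q=p[p[:,2]>h-5]
            (cx,cy),rad=cv2.minEnclosingCircle(q[:,:2].astype(np.float32))
            v,u=np.nonzero(m)
            print(n,t,round(r["conf"],2),m.sum(),"px",int(u.mean()),int(v.mean()),"zmax",round(h,1),"circ",round(cx,1),round(cy,1),round(rad,1),"bbox",q.min(0).round(),q.max(0).round())
print(robot.read_state())
E
```

```text
cell.py
pics
top blue_large 0.95 441 px 372 235 zmax 38.3 circ 466.6 -234.9 27.6 bbox [ 441. -262.   33.] [ 494. -208.   40.]
top blue_small 0.56 188 px 316 238 zmax 30.0 circ 462.8 -105.7 20.3 bbox [ 444. -125.   25.] [483. -87.  33.]
top orange_large 0.59 394 px 229 241 zmax 38.9 circ 460.4 94.8 27.7 bbox [435.  69.  34.] [487. 122.  41.]
top orange_large 0.46 674 px 207 187 zmax 13.7 circ 591.1 148.1 34.3 bbox [558. 114.   9.] [625. 181.  66.]
top orange_small 0.64 220 px 156 242 zmax 30.0 circ 462.8 266.8 20.5 bbox [443. 247.  25.] [482. 287.  33.]
top orange_small 0.19 344 px 337 178 zmax 26.5 circ 604.8 -159.2 26.9 bbox [ 580. -186.   22.] [ 631. -134.   29.]
top tape_roll 0.73 322 px 336 177 zmax 26.5 circ 604.8 -159.2 26.9 bbox [ 580. -184.   21.] [ 631. -134.   29.]
top flux_bottle 0.47 240 px 413 189 zmax 85.5 circ 573.3 -332.8 8.4 bbox [ 565. -339.   81.] [ 582. -325.   87.]
top paint_jar 0.76 331 px 120 188 zmax 57.6 circ 589.4 346.6 18.2 bbox [572. 329.  53.] [606. 364.  61.]
scene blue_large 0.79 714 px 168 253 zmax 36.8 circ 466.3 -237.6 27.7 bbox [ 439. -264.   32.] [
[... 1219 characters left out ...]
. 360.  58.]
{'clock': 1.0, 'joints': array([-1.16789581e+00,  2.63883826e-01,  1.60400851e+00, -8.85725489e-06,
        1.27370146e+00, -3.69021959e-02]), 'qvel': array([-0.0026914 ,  0.00021622,  0.00055754, -0.00027495, -0.00042471,
       -0.00046173]), 'joint_torque': array([-1.76366364e-03, -5.15081799e+01, -3.67737830e+01, -8.73643967e-05,
        7.28961459e-04, -1.61933468e-05]), 'eef_pos': array([ 287.37910503, -610.7576915 ,  231.2860254 ]), 'eef_rot': array([ 3.06593858e+00,  6.85290034e-01, -1.34090524e-05]), 'wrist_force': array([-0.37269532, -0.00280454,  0.08408398]), 'torque': array([0.01085289, 0.01295889, 0.0348781 ]), 'gripper_force': 0.0, 'finger_gap': 85.61212087083827}
```

View pics/scene0.png

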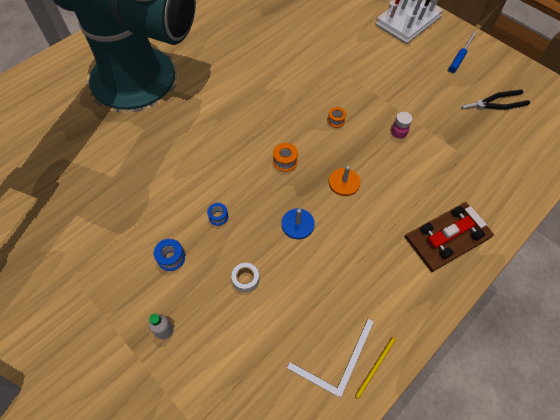

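View pics/top0.png

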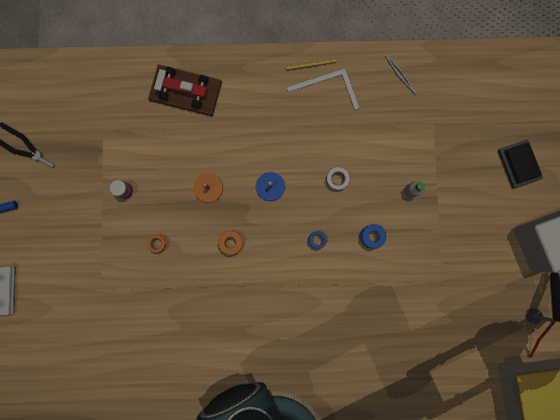

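The pictures agree with the networks. In the scene view blue_large is at (168,253), blue_small (217,213), orange_large (285,156), orange_small (336,117), and the stands are at (297,223) and (344,181). The second, low-confidence hits are false. The two cameras differ by about 3 mm in y, so I average them.

```bash
cat >> h.py <<'E'
ROT=np.array([1,1,0])*np.pi/np.sqrt(2)   # tool down, fingers close along world x
SP=dict(blue_large=(466.4,-236.3),blue_small=(462.3,-107.4),orange_large=(460,93.4),orange_small=(462.5,265.5))
ST=dict(blue=(591.6,-1.0),orange=(591.5,146.6))
G=2.0; TOP=150.
def pick(n,gz=G):
    x,y=SP[n]
    robot.command_gripper(80 if "large" in n else 66,40)
    robot.reach([x,y,110],ROT)
    robot.line_to([x,y,gz+25])
    hit=robot.line_to([x,y,gz],velocity=60,threshold=10)
    robot.command_gripper(20,40)
    s=robot.read_state(); print(n,"hit",hit,"tcp",s["eef_pos"].round(1),"gap",s["finger_gap"],"f",s["gripper_force"])
    robot.line_to([x,y,TOP])
    s=robot.read_state(); print("lifted gap",s["finger_gap"],"F",s["wrist_force"].round(1),"t",s["clock"])
def place(n,gz=G,off=(0,0)):
    x,y=np.array(ST[n.split("_")[0]])+off; b=8 if "large" in n else 44
    robot.reach([x,y,TOP],ROT)
    robot.line_to([x,y,b+gz+8])
    hit=robot.line_to([x,y,b+gz-1],velocity=30,threshold=6)
    s=robot.read_state(); print("placed hit",hit,s["eef_pos"].round(1),"F",s["wrist_force"].round(1))
    robot.command_gripper(78 if "large" in n else 62)
    robot.line_to([x,y,TOP]); print("t",robot.read_state()["clock"])
E
python3 - <<'E'
from h import *
pick("blue_large")
x,y=ST["blue"]; robot.reach([x,y,TOP],ROT)
c=robot.read_camera("scene"); cv2.imwrite("pics/s1.png",cv2.resize(c["img"][100:300,180:420],(720,600),interpolation=cv2.INTER_CUBIC))
E
```

```text
blue_large hit False tcp [ 466.4 -236.4    2.5] gap 53.141911328672656 f 41.75397785380483
lifted gap 53.73401134612371 F [ 0.1  0.1 -3.7] t 5.5833
```

View pics/s1.png

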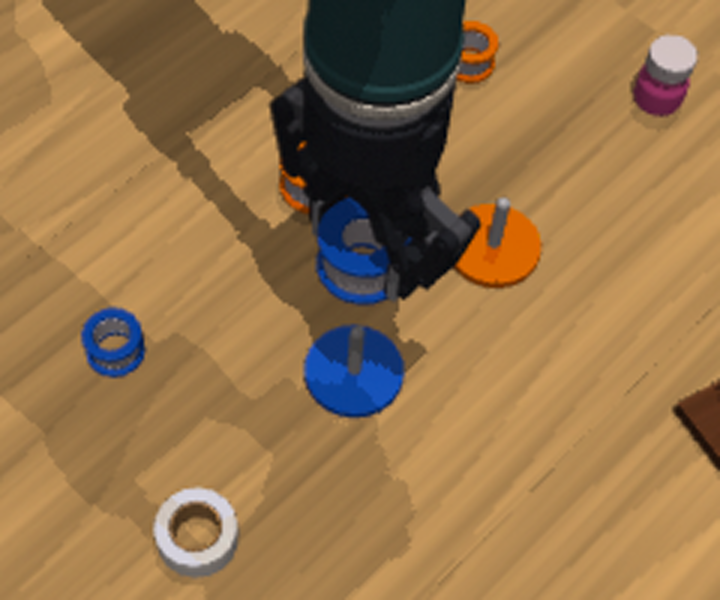

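The spool (crop pixel 355,250) hangs level above the blue foot, whose post is at (355,350). Next I measure its centre and lower it.

```bash
cat >> h.py <<'E'
def look(n,cam="scene"):
    c=robot.read_camera(cam); W=cloud(c); r=robot.outline_of(cam,n)
    for r in r[:2]:
        p=W[r["mask"]]; p=p[~np.isnan(p[:,0])]; h=np.percentile(p[:,2],95); q=p[p[:,2]>h-5]
        (cx,cy),rad=cv2.minEnclosingCircle(q[:,:2].astype(np.float32))
        print("look",n,cam,round(r["conf"],2),"top z",round(h,1),"c",round(cx,1),round(cy+1.4*(1 if cam=="scene" else -1),1),"r",round(rad,1))
    return c
E
python3 - <<'E'
from h import *
look("blue_large")
place("blue_large")
pick("orange_large"); place("orange_large")
for n in("blue_large","orange_large"): c=look(n)
cv2.imwrite("pics/s2.png",cv2.resize(c["img"][100:300,180:420],(720,600),interpolation=cv2.INTER_CUBIC))
E
```

```text
look blue_large scene 0.71 top z 183.6 c 592.5 -2.3 r 28.6
placed hit True [592.9  -1.1  10.6] F [-0.2 -0.2  4.7]
t 9.8583
orange_large hit False tcp [459.9  93.5   2.8] gap 53.89756372776466 f 40.718657076358795
lifted gap 53.94029926605091 F [ 0.1 -0.2 -2.7] t 13.5583
placed hit True [592.9 146.9  10.9] F [0.1 0.2 4.1]
t 17.0083
look blue_large scene 0.9 top z 45.0 c 596.0 -1.3 r 27.7
look blue_large scene 0.72 top z 25.2 c 605.1 -160.7 r 26.4
look orange_large scene 0.63 top z 45.7 c 593.9 147.3 r 28.6
look orange_large scene 0.25 top z 59.0 c 591.2 -1.1 r 4.5
```

View pics/s2.png

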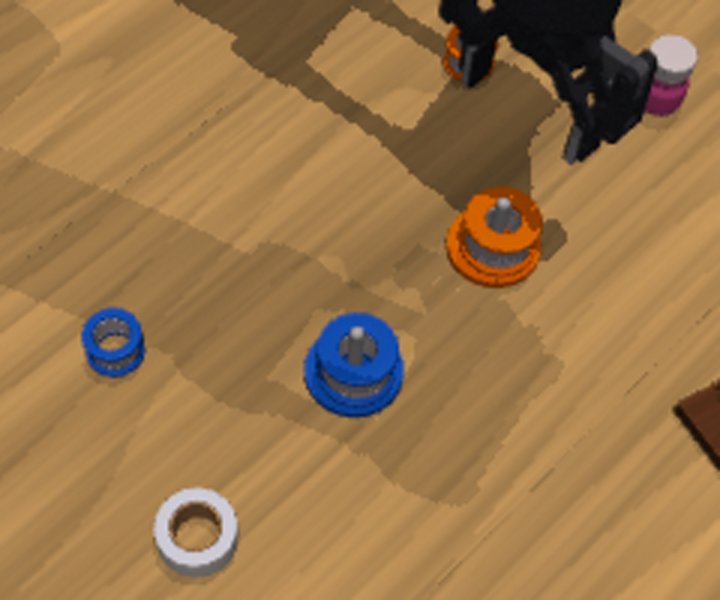

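Both large spools lie flat on their feet (tops at 45 mm, posts showing at crop pixels (357,335) and (503,205)). Now the small ones.

```bash
python3 - <<'E'
from h import *
pick("blue_small"); place("blue_small")
pick("orange_small"); look("orange_small"); place("orange_small")
robot.line_to([480,0+146,260])
for n in("blue_small","orange_small","tape_roll","flux_bottle","paint_jar"): c=look(n)
cv2.imwrite("pics/s3.png",cv2.resize(c["img"][100:300,180:420],(720,600),interpolation=cv2.INTER_CUBIC))
E
```

```text
blue_small hit False tcp [ 462.5 -107.5    2.8] gap 39.62375013813645 f 49.143728563976765
lifted gap 39.68192749554053 F [-0.2  1.4 -2.1] t 21.3833
placed hit True [593.   -1.1  46.9] F [ 0.2 -0.2  4.2]
t 24.4167
orange_small hit False tcp [462.7 265.7   2.8] gap 39.59475453340837 f 49.129852561309235
lifted gap 39.743264686617906 F [-0.7 -1.4 -2. ] t 28.5667
look orange_small scene 0.71 top z 174.0 c 463.5 265.2 r 21.0
placed hit True [592.9 146.9  46.8] F [-0.5  0.4  4.5]
t 31.7333
look blue_small scene 0.67 top z 72.6 c 594.1 -0.8 r 21.5
look blue_small scene 0.67 top z 44.9 c 595.3 145.5 r 27.6
look orange_small scene 0.72 top z 72.8 c 593.9 147.4 r 21.7
look tape_roll scene 0.95 top z 25.0 c 604.2 -160.5 r 26.9
look tape_roll scene 0.49 top z 60.1 c 592.2 146.4 r 3.9
look flux_bottle scene 0.63 top z 84.6 c 573.7 -334.0 r 8.8
look flux_bottle scene 0.56 top z 25.0 c 605.3 -160.5 r 26.6
look paint_jar scene 0.76 top z 55.6 c 589.2 345.6 r 18.7
```

View pics/s3.png

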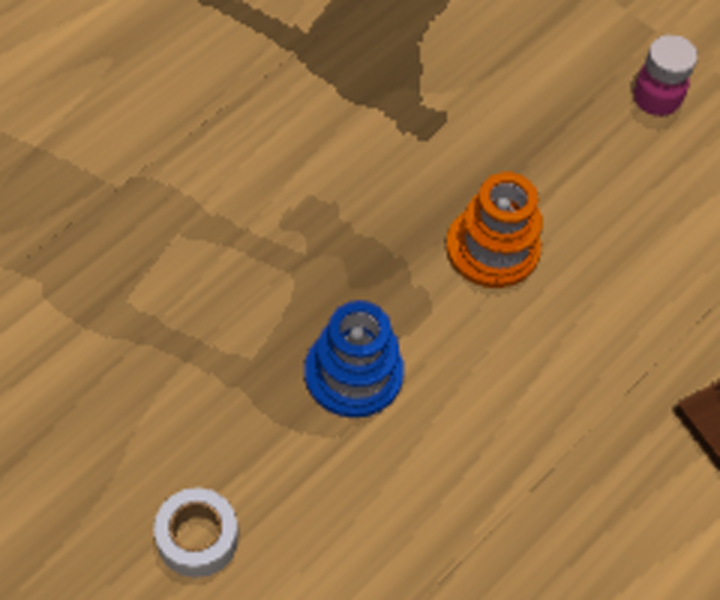

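Both stacks are complete: the tops are at 72.7 mm, and the posts show through at crop pixels (357,330) and (505,203). The tape, bottle and jar haven't moved.

```bash
python3 -c "
from cell import robot
print(robot.close_job())"
```

```text
the job is handed in; nothing more can be done
None
```

I put all four spools away on their matching stands, large below and small on top, lying flat with the post through both; the tape, bottle and jar stayed in place, and I handed the job in at about 33 s on the robot's clock (limit 99 s).

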